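# Lift the round roll with the tongs

### The job

Take the kitchen tongs off their rest, close them around the round bread roll on the board and lift it so that the whole roll is at least 10 cm above the counter. Finish while holding it there still, pinched between the tips of the tongs with the tongs fairly level, the gripper itself never touching the bread. Leave the long roll, jar, can and bottle where they are.

Things in the scene. Friction and masses are not known exactly. Their poses are not given: they have to be found in the camera images.
- tongs: Steel kitchen tongs, 235 mm long, 116 g, flat on the tong rest; two arms 20 mm tall on edge, hinged at the rear (pin 18 mm dia at x = -105 mm), opening sideways (along y). Origin: midway between the black plastic grips, on the arms' underside; centre of mass close to it. +x points to the tips, z up. Grips: upright strips, x -45 to +45 mm, z -3 to 23 mm, 59 mm over both at the origin when open.
- tong_left (a joint): Closing angle of each arm of the tongs (both move equally): 0 open by spring, 0.17 rad shut. Grips parallel at 0.04 rad (50 mm over them, tips 67 mm apart); at 0.08 rad 42 mm over the grips, tips parallel and 50 mm apart; shut: 23 mm over the grips. Pressed at mid-grip, closing starts at about 8 N and takes 11 N at 0.08 rad; half of any extra reaches the tips.
- tongs_tips (a point): Point midway between the tips of the tongs, 105 mm ahead of the tongs' origin along x, 10 mm above the underside. The tips are upright flat steel strips 3 mm thick, 20 mm tall, reaching from x = 80 to 121 mm from the tongs' origin; open they stand 84 mm apart inside, 90 mm outside.
- tong_rest: Dark wooden tong rest fixed on the counter, base 200 x 110 x 6 mm with two cross bars 14 mm wide and 22 mm tall, centred at x = -83 and +83 mm, which carry the tongs (underside 22 mm above the counter). Origin: centre of its underside; the tongs lie nearly along its x axis, tips to +x, their origin near its centre.
- board: Pale wooden bread board fixed on the counter, 160 (x) x 260 (y) x 12 mm. Origin: centre of its underside. The two rolls lie about 130 mm apart along its y axis, either way round.
- round_roll: Round brown bread roll with a cross on top, 50 mm diameter, 43 mm tall, straight-sided from 7 to 25 mm up, rigid, mass about 50 g, on the board. Origin: centre of its underside, z up.
- round_roll_mid (a point): Point on the round roll's axis 19 mm above its underside, a good height for the middle of the tips.
- long_roll: Long brown bread roll, 100 (x) x 46 (y) x 36 mm, on the board with its length nearly along the board's x axis; to be left alone. Origin: centre of its underside.
- spread_jar: Jar of dark spread with a white lid, 72 mm diameter, 95 mm tall, loose bystander. Origin: centre of its underside.
- pea_can: Tin can with a green band, 68 mm diameter, 85 mm tall, loose bystander. Origin: centre of its underside.
- syrup_bottle: Amber bottle, 60 mm diameter, 150 mm tall, loose bystander. Origin: centre of its underside.

How it is judged:
By the outcome, as a careful person would: the job done as asked, in the order asked, and still so for the second after the job is handed in, while the arm keeps its last pose, push and grip.
It also fails if it takes over 38 s, if anything falls off the work surface, if the arm or the gripper's body presses on something with over 40 N, if the wrist force passes 120 N, or if a joint passes its speed limit or range.

### The arm

A 7-joint arm with a two-finger parallel gripper is mounted at the origin on the work surface. World frame = base frame: x ahead of the robot, y to its left, z up, the work surface at z = 0. Lengths are in m, angles in rad, forces in N, time in s.
With the tool pointing down it reaches from about 0.425 to 0.875 m from the base axis. Payload 4.7 kg.
Tool frame: the origin (TCP) lies midway between the tips of the shut fingers; the grasp point (between the pads) lies 19 mm behind it (manip.grasp_offset is the distance from the TCP to the grasp point, in m); z points along the fingers, y is the line along which they close (so a half turn about z gives the same grasp; the last joint's range is limited). The gripper opens to 85 mm and grips with 20 to 120 N. Pads are 22 mm wide; open, the fingers measure 114 mm over their backs; the gripper's body (76 mm by 85 mm) begins 54 mm behind the grasp point. The pads swing forward as they close: fully open they stand 13 mm farther back than shut.
Start: joints at [1.273, 0.321, -0.07, 1.45, 0.023, 1.371, -0.057], TCP at [0.199, -0.619, 0.231] pointing down, gripper open.
Joint ranges: [-2.86, 2.86], [-0.3, 2.09], [-1.38, 1.24], [0.06, 2.45], [-1.56, 4.7], [0.09, 2.05], [-2.69, 2.69]. Speed limits (rad/s): [2.57, 2.57, 3.14, 3.14, 3.14, 3.14, 3.14].

### API

Orientations are given as a unit quaternion [w, x, y, z].
In Python, from workcell import manip, eoat, planner, sensors, optics gives the robot as it stands. Calls block until the motion is done:
- manip.move_ptp(position, orientation): joint-space move of the TCP to a pose.
- manip.servo_line(position, rotation=None, vel=0.15, f_stop=None): straight line of the TCP; rotation=None keeps the orientation; vel is the mean speed in m/s. With f_stop (N) it stops when the force on the tool has changed by that much, and returns True; else False.
- manip.goto_joints(angles): joint-space move.
- eoat.command_gripper(opening): finger opening in m; the grip force is fixed at half the most; returns when the fingers have stopped.
- manip.dwell(seconds).
- planner.solve_ik(position, orientation): joint angles nearest the present ones, or None.
- sensors.state(): the state.
- optics.get_image(name): name is "scene" or "side" or "wrist"; returns a dict with "img" (480x640x3 uint8, blue, green, red), "camera_matrix" (3x3 intrinsics, pixels), "rvec" (rotation vector, rad) and "tvec" (3), from world to camera coordinates, as OpenCV has them. Camera axes: x right, y down, z forward; pixel columns grow to the right and rows downward; lengths in m; the calibration is good to about 2 mm. A picture is of the moment at which its call begins. There is no depth.
A pose or a line that the arm cannot do raises manip.MotionError and nothing moves.
- manip.job_done(): hands the job in; it is judged then, once.
The state is a dict: "time": time; "joint_pos": joint angles; "joint_vel": joint speeds; "joint_efforts": joint torques, N m; "eef_pos": TCP position; "tool_rot": TCP orientation; "contact_force": force on the tool from outside, world axes, zero at the start; "ft_torque": the same for the moment, N m; "gripper_width": finger opening in m; "gripper_force": force on a finger pad.
Only numpy, scipy, OpenCV 4.12 (cv2) and the standard library are available. Lean on these libraries where they do the work, as an engineer would, in place of code of your own. Each camera call takes 0.05 s, during which the arm holds its last target. There are 200 camera calls.

## Working session

There is one attempt and no reset: what is moved stays moved. The work goes in short steps, each a Python script; the robot and the scene stay as the last script left them, time stands still between calls to the robot, and variables do not carry over. Pictures are saved under pics/ and viewed, at most 10 in all, crops included, and the job is handed in when it is done.

```bash
mkdir -p pics; ls; python3 - <<'E'
from workcell import manip, eoat, planner, sensors, optics
import cv2,pickle,numpy as np
d={n:optics.get_image(n) for n in("scene","side","wrist")}
pickle.dump(d,open("im0.pkl","wb"))
cv2.imwrite("pics/scene0.png",d["scene"]["img"]);cv2.imwrite("pics/side0.png",d["side"]["img"]);cv2.imwrite("pics/wrist0.png",d["wrist"]["img"])
for n in d:
  R=cv2.Rodrigues(np.array(d[n]["rvec"]))[0];print(n,-R.T@np.array(d[n]["tvec"]).ravel(),R[2],d[n]["camera_matrix"][0][0])
s=sensors.state();print(s["time"],s["tool_rot"],s["gripper_width"],s["eef_pos"],manip.grasp_offset)
E
```

```text
pics
scene [ 1.19497328 -0.38332261  0.55329332] [-0.66962737  0.52450954 -0.52582214] 497.94345753718517
side [0.16213901 0.89069381 0.82568679] [ 0.36835471 -0.66742873 -0.64718907] 583.065710243864
wrist [ 0.27822492 -0.59318091  0.37182717] [-0.30652178 -0.09727131 -0.94688051] 390.4444428772527
0.15 [-7.39394339e-04  9.87865878e-01  1.55307545e-01 -1.61330751e-04] 0.08548116367121689 [ 0.19923682 -0.61827281  0.23046143] 0.0187
```

View pics/scene0.png

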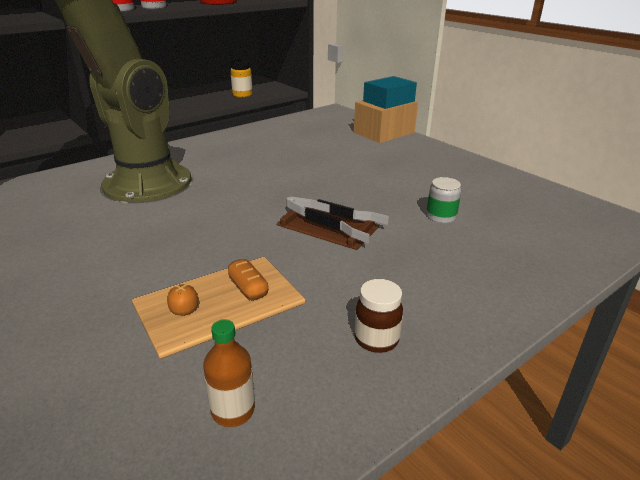

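View pics/side0.png

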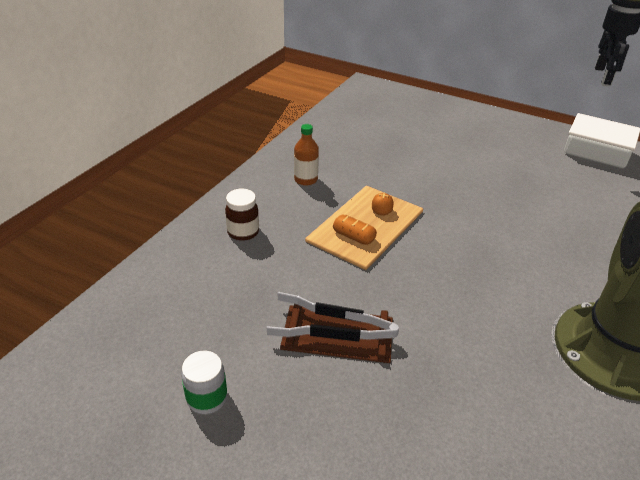

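The scene view shows the round roll at (182,299), the long roll at (248,279) and the tongs with their hinge at (288,205) and tips at (388,218) and (362,238). The side view shows the hinge at (395,328), the tips at (279,297) and (269,331), the round roll at (382,204), the jar at (242,215), the bottle at (306,155) and the can at (205,382).

```bash
cat > h.py <<'E'
import cv2,numpy as np,pickle
def P(c):
    R=cv2.Rodrigues(np.array(c["rvec"],float))[0];t=np.array(c["tvec"],float).ravel();K=np.array(c["camera_matrix"],float);return K,R,t
def ray(c,uv,z):
    K,R,t=P(c);o=-R.T@t;d=R.T@np.linalg.solve(K,[uv[0],uv[1],1.]);return o+d*(z-o[2])/d[2]
def tri(c1,u1,c2,u2):
    M=[]
    for c in(c1,c2):
        K,R,t=P(c);M.append(K@np.c_[R,t])
    X=cv2.triangulatePoints(M[0],M[1],np.array(u1,float).reshape(2,1),np.array(u2,float).reshape(2,1)).ravel();return X[:3]/X[3]
def proj(c,p):
    K,R,t=P(c);q=K@(R@np.asarray(p,float)+t);return q[:2]/q[2]
def blobs(m,amin=30):
    n,l,s,c=cv2.connectedComponentsWithStats(m.astype(np.uint8));return [(s[i,4],c[i].round(1),s[i,:4]) for i in range(1,n) if s[i,4]>=amin]
E
python3 - <<'E'
from h import *
d=pickle.load(open("im0.pkl","rb"));S,D=d["scene"],d["side"]
for n,b in(("scene",(120,240,310,350)),("side",(300,180,430,270))):
    hsv=cv2.cvtColor(d[n]["img"],cv2.COLOR_BGR2HSV);m=cv2.inRange(hsv,(5,150,60),(17,255,230))
    q=np.zeros_like(m);q[b[1]:b[3],b[0]:b[2]]=m[b[1]:b[3],b[0]:b[2]]
    for x in blobs(q>0):print(n,x)
print("hinge",tri(S,(291,202),D,(395,327)))
print("tips",tri(S,(388,219),D,(279,297)),tri(S,(362,238),D,(269,331)), "swapped",tri(S,(388,219),D,(269,331)),tri(S,(362,238),D,(279,297)))
print("rollbyhand",tri(S,(182,299),D,(382,204)))
print("jar",tri(S,(381,294),D,(241,199)),"can",tri(S,(446,186),D,(204,364)),"bottle cap",tri(S,(223,326),D,(307,129)))
for p in((134,303),(262,261),(303,299),(160,348)):print("board",ray(S,p,.012))
for p in((367,188),(423,212),(366,264),(307,235)):print("board",ray(D,p,.012))
E
```

```text
scene (np.int32(1070), array([248. , 279.3]), array([228, 260,  41,  41], dtype=int32))
scene (np.int32(806), array([182.3, 299.8]), array([167, 284,  32,  32], dtype=int32))
scene (np.int32(199), array([227.5, 346.1]), array([211, 340,  34,  10], dtype=int32))
side (np.int32(71), array([307. , 181.8]), array([300, 180,  17,   5], dtype=int32))
side (np.int32(417), array([382.2, 204.7]), array([372, 193,  22,  26], dtype=int32))
side (np.int32(840), array([354.5, 229.7]), array([333, 214,  44,  32], dtype=int32))
hinge [0.36743506 0.19141884 0.03371524]
tips [0.5811169  0.26352635 0.06232135] [ 0.56359044  0.27076121 -0.00440372] swapped [0.55898163 0.31152886 0.03194087] [0.58614581 0.22251774 0.02876487]
rollbyhand [ 0.54247738 -0.15250905  0.02943364]
jar [0.78546741 0.06448245 0.08715713] can [0.588128   0.45634448 0.07821133] bottle cap [ 0.7643051  -0.18653532  0.14423511]
board [ 0.47948415 -0.21479983  0.012     ]
board [0.50551011 0.02799814 0.012     ]
board [0.64767558 0.02047857 0.012     ]
board [ 0.60959011 -0.22372537  0.012     ]
board [ 0.61004536 -0.21654701  0.012     ]
board [ 0.45576527 -0.19472907  0.012     ]
board [0.49277043 0.03752151 0.012     ]
board [0.64619305 0.01727553 0.012     ]
```

```bash
cat >> h.py <<'E'
from scipy.spatial.transform import Rotation as Ro
def quat(yaw):
    q=(Ro.from_euler('z',yaw)*Ro.from_matrix(np.diag([1.,-1,-1]))).as_quat();return [q[3],q[0],q[1],q[2]]
E
python3 - <<'E'
from h import *
from workcell import manip, eoat, planner, sensors, optics
roll=np.array([.5425,-.152]);to=np.array([.47,.229])
for yaw in(-.3,-.1,.1,.3):
    p=roll-.105*np.array([np.cos(yaw),np.sin(yaw)])
    print(yaw,[None if (q:=planner.solve_ik([*p,z],quat(yaw))) is None else np.round(q,2) for z in(.012,.2)])
print([planner.solve_ik([*to,z],quat(.353)) is not None for z in(.01,.25)])
manip.move_ptp([*(roll+[0,0.02]),.26],quat(.1)); a=optics.get_image("wrist")
manip.move_ptp([*(to+[.02,.0]),.22],quat(.353)); b=optics.get_image("wrist")
pickle.dump((a,b),open("im1.pkl","wb"));cv2.imwrite("pics/w1.png",np.hstack([a["img"],b["img"]])[::1]) 
cv2.imwrite("pics/w1s.png",cv2.resize(np.vstack([a["img"],b["img"]]),(400,600)));cv2.imwrite("pics/wb.png",b["img"])
s=sensors.state();print(s["time"],s["eef_pos"],s["joint_pos"])
hsv=cv2.cvtColor(a["img"],cv2.COLOR_BGR2HSV);m=cv2.inRange(hsv,(5,150,60),(17,255,230))
for x in blobs(m>0,200):print(x,ray(a,x[1],.033))
E
```

```text
-0.3 [array([ 0.73,  0.2 , -0.55,  2.12,  0.14,  0.86, -1.77]), array([ 0.8 , -0.06, -0.56,  1.93, -0.03,  1.26, -1.63])]
-0.1 [array([ 0.75,  0.2 , -0.53,  2.12,  0.13,  0.86, -1.52]), array([ 0.8 , -0.05, -0.53,  1.93, -0.03,  1.26, -1.39])]
0.1 [array([ 0.76,  0.21, -0.5 ,  2.1 ,  0.13,  0.86, -1.28]), array([ 0.81, -0.03, -0.5 ,  1.91, -0.02,  1.26, -1.15])]
0.3 [array([ 0.78,  0.23, -0.48,  2.08,  0.14,  0.87, -1.05]), array([ 0.82, -0.01, -0.48,  1.89, -0.  ,  1.26, -0.93])]
[True, True]
3.7583 [0.4911731  0.22692337 0.21993061] [ 0.37014283  0.18960052 -0.94424234  1.7127876   0.1589078   1.32005991
 -1.82676438]
(np.int32(4479), array([224.9, 171.3]), array([197, 119,  57, 107], dtype=int32)) [ 0.56096236 -0.03694652  0.033     ]
(np.int32(1898), array([345.7, 200.1]), array([321, 175,  51,  52], dtype=int32)) [ 0.54480137 -0.15291121  0.033     ]
(np.int32(1622), array([ 25.3, 247.3]), array([  0, 184,  66, 114], dtype=int32)) [0.46535673 0.16056979 0.033     ]
```

View pics/w1s.png

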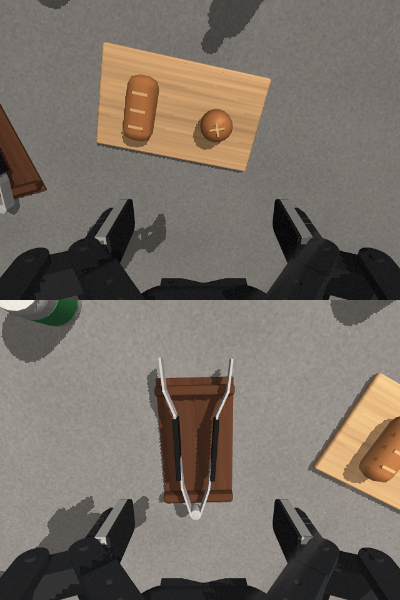

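View pics/wb.png

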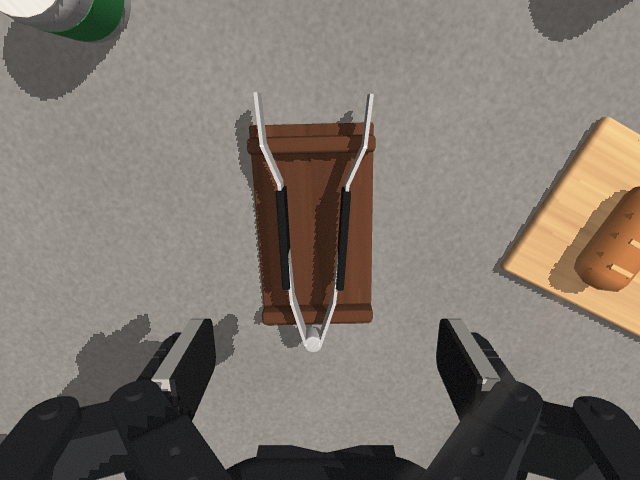

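The wrist view shows the hinge pin at (314,344) and the tips at (256,94) and (371,95). The grips run from (281,188) to (286,290) and from (346,190) to (341,290). In the first picture the round roll is at (346,200).

```bash
python3 - <<'E'
from h import *
a,b=pickle.load(open("im1.pkl","rb"))
r=lambda u,v,z:ray(b,(u,v),z)[:2]
h=r(314,343,.042);t1=r(256,94,.042);t2=r(371,95,.042)
g=[r(278,188,.045),r(286,290,.045),r(348,191,.045),r(342,290,.045)]
tm=(t1+t2)/2;x=(tm-h);print("hinge",h,"tips",t1,t2,"len",np.linalg.norm(x),"gap",np.linalg.norm(t1-t2),"yaw",np.arctan2(x[1],x[0]))
x/=np.linalg.norm(x);print("origin from hinge",h+.105*x,"tips",tm-.121*x,"grips",np.mean(g,0))
gf=(g[0]+g[2])/2;gb=(g[1]+g[3])/2;print("grip yaw",np.arctan2(*(gf-gb)[::-1]),np.linalg.norm(gf-gb))
m=cv2.inRange(cv2.cvtColor(b["img"],cv2.COLOR_BGR2HSV),(0,0,0),(179,255,38));m[:184]=0;m[296:]=0;m[:,:262]=0;m[:,365:]=0
bl=blobs(m>0,60);print(bl)
E
```

```text
hinge [0.36893959 0.19358716] tips [0.56153097 0.30907592] [0.5911081  0.22615604] len 0.22019697908656213 gap 0.08803700402882758 yaw 0.34287232169551396
origin from hinge [0.46782784 0.22888749] tips [0.4623626  0.22693655] grips [0.46499289 0.22802426]
grip yaw 0.3498620894128321 0.09060396717008823
[(np.int32(946), array([283.2, 234.8]), array([276, 186,  14, 104], dtype=int32)), (np.int32(824), array([342.6, 236.4]), array([336, 187,  15, 103], dtype=int32))]
```

```bash
python3 - <<'E'
from h import *
from workcell import manip, eoat, planner, sensors, optics
q=quat(.345);p=[.465,.228]
manip.move_ptp([*p,.10],q)
print("hit",manip.servo_line([*p,.012],vel=.08,f_stop=8))
s=sensors.state();print(s["time"],s["eef_pos"])
eoat.command_gripper(.050)
s=sensors.state();print(s["time"],s["eef_pos"],s["gripper_width"],s["gripper_force"],s["contact_force"])
manip.servo_line([*p,.085],vel=.08)
s=sensors.state();print(s["time"],s["eef_pos"],s["gripper_width"],s["gripper_force"],s["contact_force"])
d={n:optics.get_image(n) for n in("scene","side","wrist")};pickle.dump(d,open("im2.pkl","wb"))
v=np.vstack([d["side"]["img"][200:440,180:480],d["scene"]["img"][120:360,180:480]])
cv2.imwrite("pics/g2.png",np.hstack([d["wrist"]["img"],cv2.resize(v,(300,480))])[:, :].copy() if 0 else cv2.resize(np.hstack([d["wrist"]["img"],v]),(800,408)))
E
```

```text
hit False
5.5667 [0.46545235 0.22825015 0.012536  ]
6.0083 [0.46627129 0.22873956 0.01383297] 0.05010781940580523 13.093550205230713 [-1.31750599 -1.53600729 10.5868058 ]
7.0667 [0.46459479 0.22771395 0.0844995 ] 0.05034790360834336 9.056226164102554 [-0.21313192 -0.28244349 -1.6767222 ]
```

View pics/g2.png

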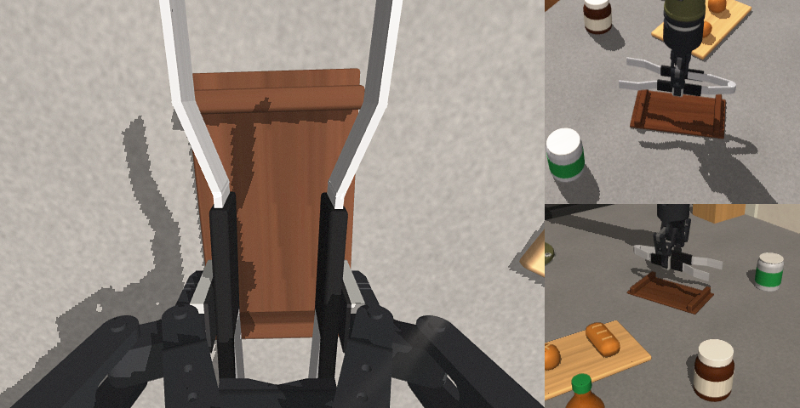

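The tongs are held with the grips parallel and clear of the rest, so next I'll zoom in on the tips to check their level and position.

```bash
python3 - <<'E'
from h import *
d=pickle.load(open("im2.pkl","rb"))
f=lambda im,x,y:cv2.resize(im[y:y+100,x:x+133],(798,600),interpolation=cv2.INTER_NEAREST)
z=np.vstack([cv2.resize(d["side"]["img"][250:325,260:420],(800,300*5//4)),cv2.resize(d["scene"]["img"][165:225,275:435],(800,300))])
z=np.vstack([cv2.resize(d["side"]["img"][255:315,260:420],(800,300),interpolation=cv2.INTER_NEAREST),cv2.resize(d["scene"]["img"][165:225,275:435],(800,300),interpolation=cv2.INTER_NEAREST)])
cv2.imwrite("pics/t2.png",z)
E
```

```text
(no output)
```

View pics/t2.png

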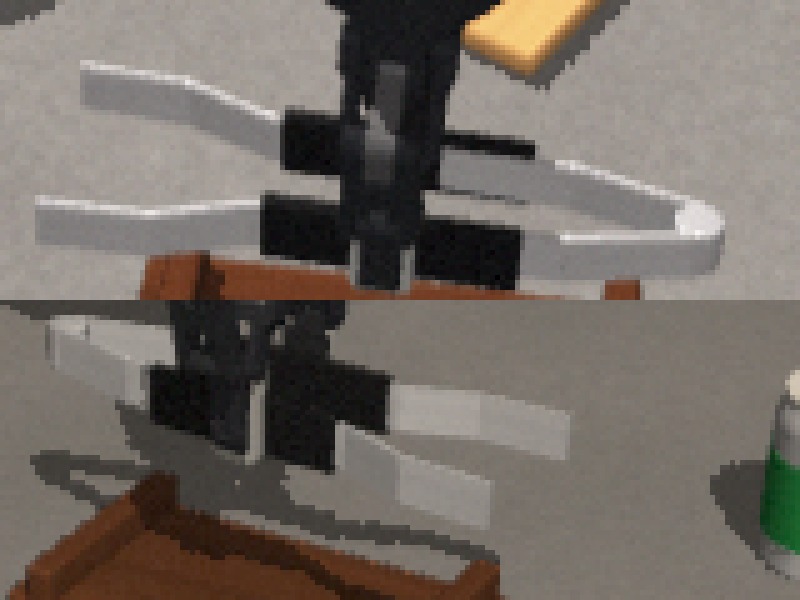

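In the zoomed side crop the tip ends are at (80,63–105) and (37,198–242). In the scene crop they are at (491,482–528) and (569,411–460). I'll triangulate those.

```bash
python3 - <<'E'
from h import *
d=pickle.load(open("im2.pkl","rb"));D,S=d["side"],d["scene"]
s=lambda u,v:(260+u/5-.4,255+v/5-.4);c=lambda u,v:(275+u/5-.4,165+(v-300)/5-.4)
T=[tri(S,c(492,482),D,s(80,65)),tri(S,c(489,527),D,s(80,105)),tri(S,c(570,411),D,s(37,198)),tri(S,c(568,459),D,s(37,242))]
for t in T:print(t.round(4))
m=np.mean(T,0);print("tip end mid",m)
h=ray(D,s(698,217),.0);
hp=tri(S,c(72,325),D,s(698,217));print("hinge top",hp)
v=m[:2]-np.array([.4646,.2277]);print(np.linalg.norm(v),np.arctan2(v[1],v[0]))
v=m[:2]-hp[:2];print(np.linalg.norm(v),np.arctan2(v[1],v[0]))
E
```

```text
[0.5895 0.2343 0.1114]
[0.5897 0.2345 0.0917]
[0.5653 0.3008 0.113 ]
[0.566  0.3013 0.0914]
tip end mid [0.57763363 0.26771396 0.10184791]
hinge top [0.3662255  0.19257377 0.11105743]
0.11990712830238615 0.3402342817021125
0.2243645392939444 0.34150148220803755
```

```bash
python3 - <<'E'
from h import *
from workcell import manip, eoat, planner, sensors, optics
roll=np.array([.544,-.1525]);yaw=.1;p=roll-.104*np.array([np.cos(yaw),np.sin(yaw)])
manip.servo_line([.465,.228,.13],vel=.15)
manip.servo_line([*p,.13],quat(yaw),vel=.15)
manip.servo_line([*p,.065],vel=.1)
s=sensors.state();print(s["time"],s["eef_pos"],p,s["gripper_width"],s["gripper_force"],s["contact_force"])
d={n:optics.get_image(n) for n in("scene","side")};pickle.dump(d,open("im3.pkl","wb"))
e=.5*(np.array([1,0])); u=np.array([np.cos(yaw),np.sin(yaw),0])
c=np.array([*(roll+.016*u[:2]),.082]);
U=[proj(d["side"],c).round(),proj(d["scene"],c).round()];print(U)
f=lambda im,u:cv2.resize(im[int(u[1])-30:int(u[1])+30,int(u[0])-80:int(u[0])+80],(800,300),interpolation=cv2.INTER_NEAREST)
cv2.imwrite("pics/t3.png",np.vstack([f(d["side"]["img"],U[0]),f(d["scene"]["img"],U[1])]))
E
```

```text
11.225 [ 0.44101991 -0.16298374  0.06543415] [ 0.44051957 -0.16288268] 0.05023077017656139 9.067366272211075 [-0.62667319  0.66445427 -0.6020207 ]
[array([377., 183.]), array([184., 278.])]
```

View pics/t3.png

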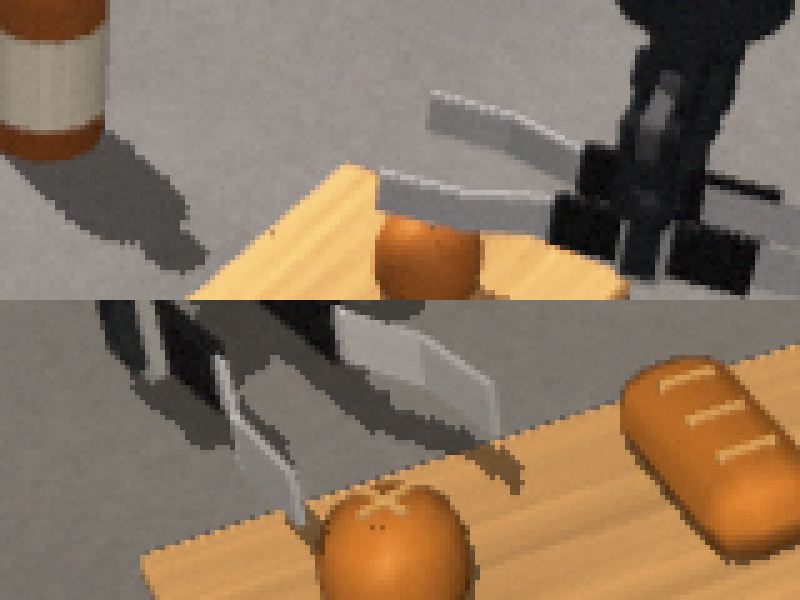

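The tips stand open above the roll. In the side crop they are at (430,92–128) and (379,170–208); in the scene crop they are at (302,480–524) and (496,380–436).

```bash
python3 - <<'E'
from h import *
d=pickle.load(open("im3.pkl","rb"));D,S=d["side"],d["scene"]
s=lambda u,v:(297+u/5-.4,153+v/5-.4);c=lambda u,v:(104+u/5-.4,248+(v-300)/5-.4)
T=[tri(S,c(302,480),D,s(430,92)),tri(S,c(302,524),D,s(430,128)),tri(S,c(495,380),D,s(380,170)),tri(S,c(497,436),D,s(378,208))]
for t in T:print(t.round(4))
m=np.mean(T,0);print("tip end mid",m,"tips pt",m-.016*np.array([np.cos(.1),np.sin(.1),0]))
# roll from masks in im0: bbox centre & centroids
d0=pickle.load(open("im0.pkl","rb"));print("roll",tri(d0["scene"],(182.4,299.8),d0["side"],(382.4,205.3)),tri(S,c(382,498),D,s(430,226)))
E
```

```text
[ 0.5648 -0.1864  0.0921]
[ 0.5624 -0.1874  0.0732]
[ 0.5566 -0.1152  0.0943]
[ 0.5564 -0.1171  0.0727]
tip end mid [ 0.56008348 -0.15152472  0.08307172] tips pt [ 0.54416341 -0.15312205  0.08307172]
roll [ 0.54100648 -0.15175849  0.0266046 ] [ 0.54058043 -0.15000278  0.05037087]
```

```bash
python3 - <<'E'
from h import *
from workcell import manip, eoat, planner, sensors, optics
p=[.4395,-.1615]
def st(l):
    s=sensors.state();print(l,s["time"],s["eef_pos"].__array__().round(4),s["gripper_width"],s["gripper_force"],np.round(s["contact_force"],2))
print("hit",manip.servo_line([*p,.0155],vel=.06,f_stop=6));st("down")
eoat.command_gripper(.030);st("closed")
manip.servo_line([*p,.04],vel=.05);st("lift")
d={n:optics.get_image(n) for n in("scene","side","wrist")};pickle.dump(d,open("im4.pkl","wb"))
cv2.imwrite("pics/t4.png",np.vstack([cv2.resize(d["side"]["img"][160:235,300:460],(640,300)),cv2.resize(d["scene"]["img"][240:315,100:260],(640,300))]))
E
```

```text
hit False
down 12.3 [ 0.4399 -0.1616  0.0158] 0.05043288736785917 9.065057784318924 [ 0.14  0.46 -1.82]
closed 12.5333 [ 0.44   -0.1618  0.016 ] 0.03992384405660819 62.79653100762516 [ 0.3  -1.02  0.28]
lift 13.175 [ 0.4394 -0.1616  0.0401] 0.04027482612036312 62.7271591918543 [-0.67  0.18 -2.36]
```

View pics/t4.png

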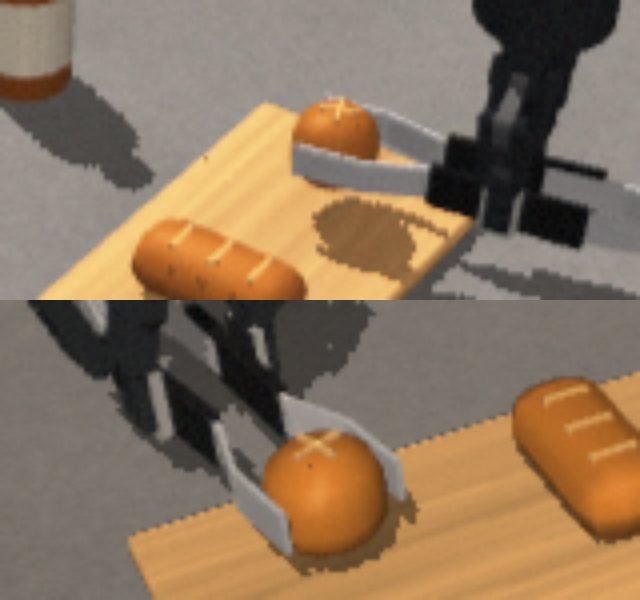

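The roll is pinched mid-height between the tips and clear of the board. I'll lift it to the final height.

```bash
python3 - <<'E'
from h import *
from workcell import manip, eoat, planner, sensors, optics
p=[.4395,-.1615]
manip.servo_line([*p,.16],vel=.08);manip.dwell(.8)
s=sensors.state();print(s["time"],s["eef_pos"],s["gripper_width"],s["gripper_force"],np.abs(s["joint_vel"]).max())
d={n:optics.get_image(n) for n in("scene","side")};pickle.dump(d,open("im5.pkl","wb"))
L=[]
for n in d:
    m=cv2.inRange(cv2.cvtColor(d[n]["img"],cv2.COLOR_BGR2HSV),(5,150,60),(17,255,230));u=proj(d[n],[.543,-.152,.165])
    b=min(blobs(m>0,100),key=lambda b:np.hypot(*(b[1]-u)));print(n,b,u);L.append(b[1])
print(tri(d["scene"],L[0],d["side"],L[1]))
cv2.imwrite("pics/t5.png",np.hstack([d["side"]["img"][80:330,250:560],d["scene"]["img"][150:400,60:370]]))
E
```

```text
15.775 [ 0.43953097 -0.16150642  0.16003229] 0.04037437779710899 62.72839402779937 0.0017168060965570377
scene (np.int32(810), array([170.8, 224.6]), array([153, 209,  34,  33], dtype=int32)) [170.87325836 229.54857263]
side (np.int32(213), array([390.1, 145.8]), array([378, 139,  23,  14], dtype=int32)) [388.09234788 153.24396644]
[ 0.5444576  -0.155026    0.17887862]
```

View pics/t5.png

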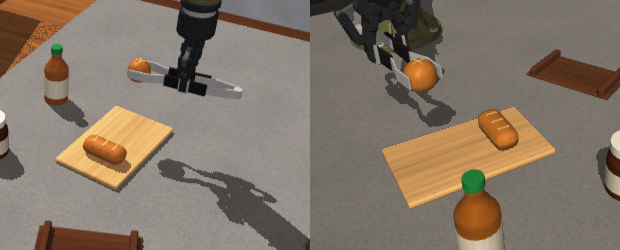

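The roll is held steady and high, at about z = 0.17 at its centre. The tongs are level and everything else is where it was, so I'm handing in.

```bash
python3 -c "
from workcell import manip
print(manip.job_done())"
```

```text
the job is handed in; nothing more can be done
None
```

The job is handed in at about 16 s: the round roll is pinched between the tips of the level tongs, held still with its underside about 15 cm above the counter, and the long roll, jar, can and bottle were not touched.

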